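# Lift the wash basket out of the ultrasonic cleaner and hold it

### The arm

A 7-joint arm with a two-finger parallel gripper is mounted at the origin on the work surface. World frame = base frame: x ahead of the robot, y to its left, z up, the work surface at z = 0. Lengths are in mm, angles in rad, forces in N, time in s.
With the tool pointing down it reaches from about 400 to 900 mm from the base axis. Payload 5.6 kg.
Tool frame: the origin (TCP) lies on the centre line of the jaws, within the pads' length; the fingertips stand 17 mm ahead of it and the grasp point (between the pads) lies 2 mm behind it; z points along the fingers, y is the line along which they close (so a half turn about z gives the same grasp; the last joint's range is limited). The gripper opens to 92 mm and grips with 3 to 60 N. Pads are 20 mm wide; open, the fingers measure 128 mm over their backs; the gripper's body (75 mm by 189 mm) begins 69 mm behind the grasp point.
Start: joints at [-1.218, 0.468, -0.012, 1.603, 0.006, 1.071, -0.056], TCP at [250.647, 599.738, 197.592] pointing down, gripper open.
Joint ranges: [-2.53, 2.53], [-0.31, 2.02], [-1.57, 1.55], [0.28, 2.44], [-1.29, 4.43], [0.15, 1.84], [-2.92, 2.92]. Speed limits (rad/s): [2.57, 2.57, 3.14, 3.14, 3.14, 3.14, 3.14].

### API

Orientations are given as [roll, pitch, yaw] about the fixed x, y, z axes, in that order (R = Rz(yaw) Ry(pitch) Rx(roll)).
In Python, from plant import observe, snapshot, camera_params, job gives the robot as it stands.
- The arm moves only by the tool arm_command, never from a script. Its argument "increments" is one flat list of numbers, 6 for each row, row after row: the shift along the tool's x, y, z in m, then the turn, a rotation vector about the tool's x, y, z in rad. In form: [x, y, z, wx, wy, wz, x, y, z, wx, wy, wz, ...]. A call has 1 to 12 rows; each row is the pose to reach, as a shift and turn from the pose commanded when the call began, along the tool's axes at that moment; what a row does not reach only later rows make up. A row lasts 1/10 s, in which the tool goes at most 50 mm and 8.59 degrees, less where a joint would pass 70% of its speed; a pose out of reach is approached as far as the arm can. A call with a gripper value outside its range is refused whole. "gripper" is the finger opening in m, from 0 to 0.0919, set as the call begins (left out, the last holds). The fingers move at their own pace and stop on an object; "newtons" is the grip in N (left out, the last holds). Time passes only in rows, so rows that repeat a pose let the fingers close. It gives the time, the measured TCP pose, the force, the opening and the grip force at its end, in the units of the state.
- observe(): the state, without advancing time (a new reading comes with each control period).
- snapshot(name): name is "scene" or "top" or "wrist"; returns (picture, depth): 384x512x3 uint8, blue, green, red; 384x512 float32, mm along the optical axis (not along the pixel's ray), 0 where there is no reading.
- camera_params(name): a dict with "mtx" (3x3 intrinsics, pixels), "k1" (the pictures are not rectified: a ray, as slopes to the right and down, at radius r is drawn at 1 + k1 r^2 times it, then the intrinsics apply), "R" (3x3) and "t" (3): a world point X has camera coordinates R X + t. Camera axes: x right, y down, z forward; pixel columns grow to the right and rows downward; lengths in mm; the calibration is good to about 2 mm. A picture is of the moment at which its call begins: read the wrist's pose just before it. camera_params takes no time and is no camera call; for the wrist camera it gives the pose at the moment of the call.
- job.job_done(): hands the job in; it is judged then, once.
The state is a dict: "time": time; "joint_positions": joint angles; "qd": joint speeds; "tau": joint torques, N m; "ee_pos": TCP position; "ee_rot": TCP orientation; "contact_force": force on the tool from outside, world axes, zero at the start; "moment": the same for the moment, N m; "opening": finger opening in mm; "gripper_force": force on a finger pad.
Only numpy, scipy, OpenCV 4.12 (cv2) and the standard library are available. Lean on these libraries where they do the work, as an engineer would, in place of code of your own. Each camera call takes 0.05 s, during which the arm holds its last target. There are 200 camera calls.

### The job

The wash is over and the tank is drained: take the lid off the ultrasonic cleaner by its handle and set it down (do not drop it) flat, handle up, in the middle of the black rubber drip mat, and let go of it. Then lift the wire basket out of the tank by its handle, keeping it level so that the washed parts stay in it, and finish while still holding it in the air, level and still, just above the tank and clear of its rim. Leave the other things on the bench where they are.

Things in the scene. Friction and masses are not known exactly. Their poses are not given: they have to be found in the camera images.
- cleaner: Bench ultrasonic cleaner, a steel box 156 mm (own x) by 226 mm (own y) and 165 mm high, fixed to the bench; knobs on its -x face. Open-topped tank in its middle: mouth 116 mm (x) by 190 mm (y), floor 85 mm above the bench, empty of liquid. Origin: centre of the underside, on the bench; z up. It stands on the left or the right half of the bench, turned up to 0.25 rad.
- tank_rim (a point): Centre of the tank's mouth, level with the rim, 165 mm above the bench; axes as the cleaner's.
- lid: Loose steel lid lying on the cleaner: plate 140 mm (x) by 214 mm (y), 4 mm thick, with a skirt 8 mm deep under it that sits inside the tank's mouth with 4 mm of play; about 0.28 kg. Origin: centre of the skirt's lower edge, 8 mm below the plate's underside; z up. A black bridge handle along its y stands on top.
- lid_handle (a point): Middle of the lid's handle bar: a straight bar along the lid's y, 94 mm long, 14 mm wide (x), 12 mm tall; 44 mm above the lid's origin, its underside 26 mm above the plate, open beneath between posts 74 mm apart.
- basket: Wire basket standing on 8 mm feet on the tank floor, hidden under the lid at first: 94 mm (x) by 168 mm (y), walls up to 40 mm above its origin; about 0.3 kg. Origin: centre, level with the undersides of its feet; z up. A fixed wire bail rises from its two short ends and carries a handle along its y. It has up to 5 mm of shift in the tank; its y lies along the tank's y.
- basket_grip (a point): Middle of the basket's handle: a black moulded bar along the basket's y, 80 mm long, 14 by 14 mm, 65 mm above the basket's origin, so 15 mm below the rim while the basket stands in the tank. Between it and the parts below there are at least 24 mm free.
- mat: Fixed black rubber drip mat, 180 mm (x) by 260 mm (y), 4 mm thick, lying on the other half of the bench, turned up to 0.2 rad. Origin: centre of its underside, on the bench; z up.
- sink_a: Washed part in the basket: finned aluminium heat sink, 30 x 30 x 16 mm, 25 g, origin at the centre of its underside, near the +y end of the basket.
- sink_b: Washed part in the basket: a heat sink like sink_a, near the -y end.
- nozzle: Washed part in the basket: brass nozzle, 24 mm across and 24 mm tall, 30 g, standing near the middle; origin at the centre of its underside.
- flux: Leave alone: small white bottle, 38 mm across, 105 mm tall, standing in the gap between cleaner and mat; origin at the centre of its underside.
- spool: Leave alone: spool of solder, 60 mm across, 40 mm high, standing between the robot and the task's things; origin at the centre of its underside.
- board: Leave alone: green circuit board, 60 x 130 mm, 18 mm high with its parts, beyond the cleaner or the mat; origin at the centre of its underside.
- driver: Leave alone: screwdriver, 170 mm long, under 40 mm high, lying between the robot and the task's things.
- brush: Leave alone: brush, 160 mm long, under 40 mm high, lying beyond the cleaner or the mat.

How it is judged:
By the outcome, as a careful person would: the job done as asked, in the order asked, and still so for the second after the job is handed in, while the arm keeps its last pose, push and grip.
It also fails if it takes over 69 s, if anything falls off the work surface, if the arm or the gripper's body presses on something with over 40 N, if the wrist force passes 120 N, or if a joint passes its speed limit or range.

## Working session

There is one attempt and no reset: what is moved stays moved. The work goes in short steps, Python scripts to look and compute and a tool call to move; the robot and the scene stay as the last step left them, time stands still between calls to the robot, and variables do not carry over. Pictures are saved under pics/ and viewed, at most 10 in all, crops included, and the job is handed in when it is done.

Besides the shell and the picture viewer there is one more tool, called after "Request:" as a command line: name --argument value ..., lists and objects as JSON in quotes. arm_command: Moves the arm, as the interface text tells. Its arguments: {"type":"object","properties":{"increments":{"type":"array"},"gripper":{"type":"number"},"newtons":{"type":"number"}},"required":["increments"]}

```bash
mkdir -p pics; ls; cat > h.py <<'E'
import numpy as np,cv2
from plant import observe,snapshot,camera_params,job
def pts(d,c):
    # world point for each pixel from depth
    h,w=d.shape;u,v=np.meshgrid(np.arange(w),np.arange(h))
    n=rays(np.stack([u,v],-1).reshape(-1,2),c)
    P=n*d.reshape(-1,1)
    return ((P-c["t"])@np.array(c["R"])).reshape(h,w,3)
def rays(p,c):
    k1=c["k1"];K=np.array(c["mtx"])
    q=cv2.undistortPoints(np.array(p,float).reshape(-1,1,2),K,np.array([k1,0,0,0.]))[:,0]
    return np.c_[q,np.ones(len(q))]
def onplane(p,c,z):
    R=np.array(c["R"]);t=np.array(c["t"]);o=-R.T@t;d=rays(p,c)@R
    return o+d*((z-o[2])/d[:,2])[:,None]
E
python3 - <<'E'
from h import *
s=observe();print({k:np.round(v,3) for k,v in s.items()})
for n in("top","scene"):
    c=camera_params(n);p,d=snapshot(n);cv2.imwrite(f"pics/{n}0.png",p);np.savez(n+"0.npz",p=p,d=d,**c)
    print(n,-np.array(c["R"]).T@c["t"],c["mtx"],c["k1"])
E
```

```text
pics
{'time': np.float64(0.0), 'joint_positions': array([-1.218,  0.468, -0.012,  1.604,  0.006,  1.071, -0.056]), 'qd': array([-0.   , -0.001,  0.001, -0.   ,  0.   ,  0.001,  0.001]), 'tau': array([ 0.0000e+00, -5.2058e+01, -1.2000e-02, -2.4377e+01, -5.7000e-02,
        1.7000e-02,  0.0000e+00]), 'ee_pos': array([250.418, 599.17 , 196.66 ]), 'ee_rot': array([-3.14 ,  0.   ,  2.746]), 'contact_force': array([-0.749, -0.355,  0.117]), 'moment': array([-0.038,  0.039,  0.009]), 'gripper_force': np.float64(0.0), 'opening': np.float64(91.759)}
top [401.69996783 -24.48691744 927.03736263] [[357.09538777   0.         257.1966369 ]
 [  0.         357.09538777 200.44479894]
 [  0.           0.           1.        ]] 0.00611042879490549
scene [1028.20510232  158.78483029  997.92729763] [[378.81182503   0.         253.15716074]
 [  0.         378.81182503 194.94623672]
 [  0.           0.           1.        ]] -0.016134908694648998
```

View pics/top0.png

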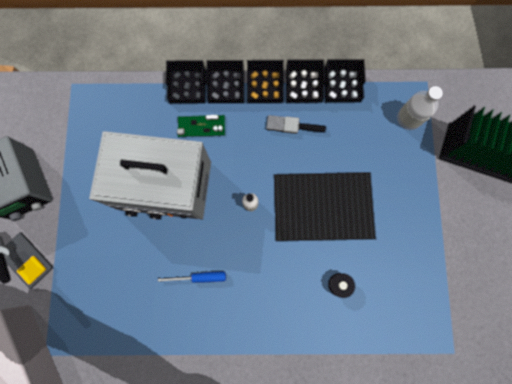

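View pics/scene0.png

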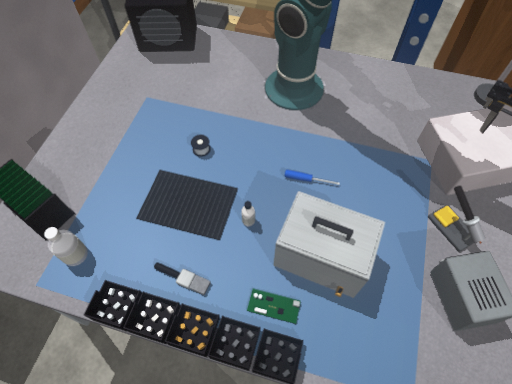

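Top view: cleaner with lid at about (152,172), black lid handle around (143,165), mat around (325,206), flux bottle (250,201), spool (341,285) and driver (195,278). The scene view agrees: handle at (333,228), mat at (188,204). Now to measure them.

```bash
cat > m.py <<'E'
from h import *
def rect(P):
    (c,s,a)=cv2.minAreaRect(P[:,:2].astype(np.float32));
    if s[0]>s[1]: s=s[::-1];a-=90   # a: direction of own x (short side)
    a=(a+90)%180-90
    return np.round(c,1),np.round(s,1),round(np.radians(a),4)
for n in("top","scene"):
    z=np.load(n+"0.npz");c={k:z[k] for k in("mtx","k1","R","t")};c["k1"]=float(c["k1"])
    p,d=z["p"],z["d"];W=pts(d,c);dark=p.max(2)<75
    for name,lo,hi,zz,dk in(("mat",-6,14,4,1),("lid",163,180,169,0),("handle",190,220,207,1),("flux",95,115,105,0),("spool",30,48,40,0),("all>230",230,900,300,0)):
        m=(W[...,2]>lo)&(W[...,2]<hi)&(d>0)
        if dk:m&=dark
        m&=(W[...,0]>200)&(W[...,0]<800)&(abs(W[...,1])<450)
        m=m.astype(np.uint8)
        if name in("mat",): m=cv2.morphologyEx(m,cv2.MORPH_CLOSE,np.ones((5,5)));
        k,L,st,_=cv2.connectedComponentsWithStats(m)
        if k<2: print(n,name,"none");continue
        i=1+st[1:,4].argmax();v,u=np.nonzero(L==i)
        P=onplane(np.c_[u,v],c,zz)
        print(n,name,*rect(P),"mean",np.round(P.mean(0)[:2],1),"med z",np.median(W[v,u,2]).round(1),len(u))
E
python3 m.py
```

```text
top mat [ 556.1 -196.9] [175.2 254.5] 0.0153 mean [ 554.6 -197. ] med z 2.8 6417
top lid [610.8 219.4] [154.8 226.2] -0.1175 mean [609.3 218.1] med z 167.1 6294
top handle [609.1 214.6] [14.5 94.2] -0.1197 mean [609.8 214.7] med z 204.9 268
top flux [535.1 226. ] [ 40. 229.] 0.0566 mean [535.  214.8] med z 99.2 217
top spool [ 355.6 -229.7] [56.5 58.3] -0.0049 mean [ 354.9 -229.3] med z 39.0 490
top all>230 none
scene mat [ 558.9 -193.2] [176.6 257.1] 0.0162 mean [ 562.2 -190.9] med z 3.9 4394
scene lid [614.5 223.8] [156.8 223.2] -0.12 mean [618.6 225.7] med z 168.3 5152
scene handle [618.7 221.6] [17.1 89.7] -0.1088 mean [617.7 221.8] med z 205.6 220
scene flux [688.8 215.3] [  9.4 224.3] -0.1199 mean [689.4 216.2] med z 105.2 276
scene spool [ 354.1 -224.3] [57.9 59.8] -0.5673 mean [ 354.7 -224.7] med z 40.3 228
scene all>230 none
```

```bash
cat > g.py <<'E'
# pose file: commanded x y z yaw (tool down)
import sys,numpy as np
def inc(frm,to):
    dx,dy,dz=np.array(to[:3])-frm[:3];a=frm[3];c,s=np.cos(a),np.sin(a)
    return np.round([(c*dx+s*dy)/1e3,(s*dx-c*dy)/1e3,-dz/1e3,0,0,-(to[3]-a)],4).tolist()
def after(frm,i):
    a=frm[3];c,s=np.cos(a),np.sin(a);i=np.array(i)
    return [frm[0]+1e3*(c*i[0]+s*i[1]),frm[1]+1e3*(s*i[0]-c*i[1]),frm[2]-1e3*i[2],a-i[5]]
E
python3 -c "
from g import *
print(inc([250.6,599.7,197.6,2.746],[612,217,420,1.453]))"
```

```text
[-0.481, -0.2139, -0.2224, 0.0, 0.0, 1.293]
```

Request:
arm_command --increments '[0,0,-0.05,0,0,0,0,0,-0.1,0,0,0,0,0,-0.15,0,0,0,0,0,-0.2,0,0,0.1,-0.03,-0.014,-0.222,0,0,0.2,-0.07,-0.031,-0.222,0,0,0.33,-0.115,-0.051,-0.222,0,0,0.45,-0.16,-0.071,-0.222,0,0,0.58,-0.205,-0.091,-0.222,0,0,0.7,-0.25,-0.111,-0.222,0,0,0.83,-0.295,-0.131,-0.222,0,0,0.95,-0.34,-0.151,-0.222,0,0,1.08]' --gripper 0.05

```text
time: 1.3
ee_pos: [507.0, 327.6, 419.4]
ee_rot: [-3.141, 0.0, 1.661]
contact_force: [1.4, 0.8, -0.2]
opening: 49.7
gripper_force: 0.0
```

```bash
python3 -c "
from g import *;from h import *
p=after([250.6,599.7,197.6,2.746],[-0.34,-0.151,-0.222,0,0,1.08]);print(p,inc(p,[612,217,420,1.453]));s=observe();print(s['ee_pos'],s['ee_rot'],s['joint_positions'])"
```

```text
[np.float64(506.1526111688942), np.float64(329.3412329426694), np.float64(419.6), np.float64(1.666)] [-0.1219, 0.0947, -0.0004, 0.0, 0.0, 0.213]
[506.99438037 327.56534572 419.39899746] [-3.14121755e+00  2.54116411e-05  1.66073819e+00] [-0.88482635  0.25409795  0.3306167   1.42339516 -0.08219621  1.47797973
 -0.46649646]
```

Request:
arm_command --increments '[-0.03,0.024,0,0,0,0.05,-0.06,0.047,0,0,0,0.11,-0.09,0.07,0,0,0,0.16,-0.122,0.095,0,0,0,0.213,-0.122,0.095,0,0,0,0.213,-0.122,0.095,0,0,0,0.213]'

```text
time: 1.9
ee_pos: [612.5, 215.9, 418.8]
ee_rot: [-3.14, 0.001, 1.451]
contact_force: [-0.5, -0.0, 0.3]
opening: 50.3
gripper_force: 0.0
```

```bash
python3 - <<'E'
from h import *
s=observe();print(s['ee_pos'],s['ee_rot'],s['joint_positions'])
c=camera_params("wrist");p,d=snapshot("wrist");cv2.imwrite("pics/w1.png",p);np.savez("wrist1.npz",p=p,d=d,**c)
print(-np.array(c["R"]).T@c["t"],np.array(c["R"]).round(3))
E
```

```text
[612.48318344 215.94209106 418.82641371] [-3.14047799e+00  7.12895653e-04  1.45091523e+00] [-0.69349814  0.35473344  0.43552658  1.30911216 -0.14711773  1.51046594
 -0.39280257]
[622.69610269 297.44049503 605.14243176] [[ 0.993 -0.119 -0.001]
 [-0.114 -0.949  0.293]
 [-0.036 -0.291 -0.956]]
```

View pics/w1.png

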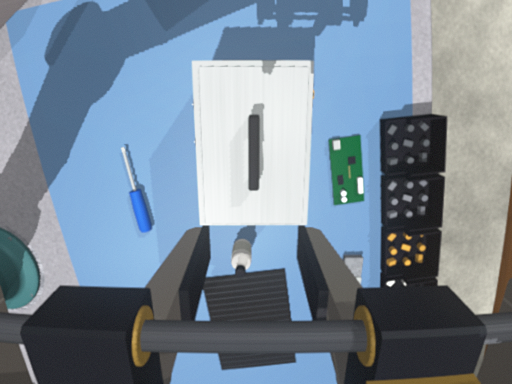

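Wrist view: lid plate spans columns 193–313, rows 60–226, handle at about (254,152), midway between the fingers (210 and 298).

```bash
sed -e 's/("top","scene")/("wrist",)/; s/"0.npz"/"1.npz"/' m.py > m1.py; python3 m1.py; python3 -c "
from h import *
for n in ('top0','scene0'):
    z=np.load(n+'.npz');c=dict(z);c['k1']=float(z['k1']);W=pts(z['d'],c)
    m=(W[...,2]>60)&(W[...,2]<150)&(abs(W[...,1]-12)<60)&(W[...,0]>450)&(W[...,0]<650)
    P=W[m];print(n,P.min(0),P.max(0),np.median(P[P[:,2]>95],0))"
```

```text
wrist mat [ 556.5 -131.8] [132.5 177.7] -1.563 mean [ 560.4 -126.1] med z 3.2 3769
wrist lid [613.2 223.3] [155.2 222.4] -0.1167 mean [614.2 230.6] med z 168.1 17746
wrist handle [619.1 266.4] [2.4 8.4] 1.4517 mean [618.9 266.8] med z 203.5 17
wrist flux [563.3  -1.4] [17.5 24. ] -0.1277 mean [563.7  -1.8] med z 104.0 108
wrist spool [566.4   8. ] [20.9 37.8] 1.2777 mean [566.1  10.6] med z 40.2 82
wrist all>230 [596.4  46.6] [242.4 706.9] 1.4505 mean [594.8  33.7] med z 539.5 43532
top0 [543.8716375  -23.11303729  60.40342032] [578.79283131  11.43639361 106.53217816] [560.74662016  -6.73859174 103.51539272]
scene0 [551.32602312 -19.46220922  60.80467602] [579.81687769  16.90350835 108.94219005] [562.88326778  -0.74198095 103.55722008]
```

```bash
python3 - <<'E'
from h import *
z=np.load("wrist1.npz");c=dict(z);c["k1"]=float(z["k1"]);p=z["p"]
m=np.zeros(p.shape[:2],np.uint8);m[90:210,235:275]=(p[90:210,235:275].max(2)<90)
k,L,st,_=cv2.connectedComponentsWithStats(m);i=1+st[1:,4].argmax();v,u=np.nonzero(L==i);print(st[i])
W=pts(z["d"],c);print(np.median(W[v,u,2]))
P=onplane(np.c_[u,v],c,207);print(cv2.minAreaRect(P[:,:2].astype(np.float32)))
for t in(225,150): # top face: width mid by rows
    pass
ys=np.unique(v);mid=np.array([[u[v==y].min()/2+u[v==y].max()/2,y] for y in ys[5:-5]])
Q=onplane(mid,c,207);f=np.polyfit(Q[:,1],Q[:,0],1);print("slope",f[0],"x at y=217",np.polyval(f,217),"y range",Q[:,1].min(),Q[:,1].max())
E
```

```text
[249 115  10  75 696]
206.08106006739334
((613.969970703125, 222.84857177734375), (92.45101928710938, 11.322652816772461), 82.96796417236328)
slope 0.11431820365313616 x at y=217 613.4331607151305 y range 183.54455955397512 262.87113546927924
```

```bash
python3 -c "
from g import *
print(inc([612.2,216.5,419.2,1.452],[613.5,221.5,199.5,1.454]))"
```

```text
[0.0051, 0.0007, 0.2197, 0.0, 0.0, -0.002]
```

Request:
arm_command --increments '[0.005,0.001,0.03,0,0,0,0.005,0.001,0.065,0,0,0,0.005,0.001,0.1,0,0,0,0.005,0.001,0.13,0,0,0,0.005,0.001,0.155,0,0,0,0.005,0.001,0.175,0,0,0,0.005,0.001,0.19,0,0,0,0.005,0.001,0.2,0,0,0,0.005,0.001,0.21,0,0,0,0.005,0.001,0.22,0,0,0,0.005,0.001,0.22,0,0,0]'

```text
time: 3.05
ee_pos: [613.2, 221.6, 198.4]
ee_rot: [-3.14, 0.001, 1.453]
contact_force: [-0.6, 0.7, -0.2]
opening: 49.8
gripper_force: 0.0
```

Request:
arm_command --increments '[0,0,0,0,0,0,0,0,0,0,0,0,0,0,0,0,0,0,0,0,0,0,0,0,0,0,0,0,0,0,0,0,0,0,0,0,0,0,0,0,0,0,0,0,0,0,0,0]' --gripper 0 --newtons 40

```text
time: 3.85
ee_pos: [613.8, 221.7, 199.6]
ee_rot: [-3.142, 0.0, 1.453]
contact_force: [0.1, -0.2, 0.1]
opening: 0.2
gripper_force: 0.0
```

```bash
python3 - <<'E'
from h import *
p,d=snapshot("wrist");cv2.imwrite("pics/w2.png",p)
s=observe();print(s['ee_pos'],s['contact_force'],s['gripper_force'],s['opening'])
E
```

```text
[613.83276835 221.75282903 199.58005838] [ 0.42189971  0.457621   -0.59943214] 0.0 0.4400634399874152
```

View pics/w2.png

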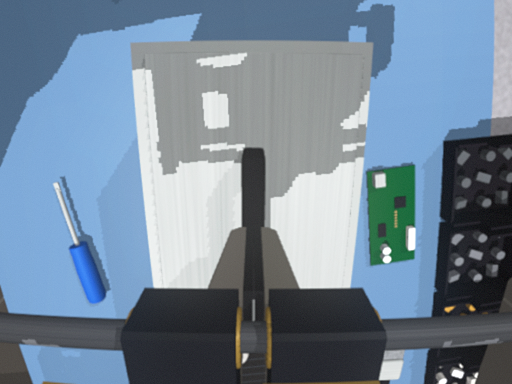

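Wrist view: fingers closed at (254,240) with opening about 0, and the handle runs from (254,148) down to the fingers. They missed the bar, so I'm checking from the scene and top cameras.

```bash
python3 - <<'E'
from h import *
out=[]
for n,(a,b,e,f) in(("scene",(180,300,250,410)),("top",(110,230,70,230))):
    p,d=snapshot(n);c=camera_params(n);W=pts(d,c);np.savez(n+"2.npz",p=p,d=d,**c)
    out.append(cv2.resize(p[a:b,e:f],(480,360),interpolation=cv2.INTER_CUBIC)[:, :390])
cv2.imwrite("pics/s2.png",np.hstack(out))
E
```

```text
(no output)
```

View pics/s2.png

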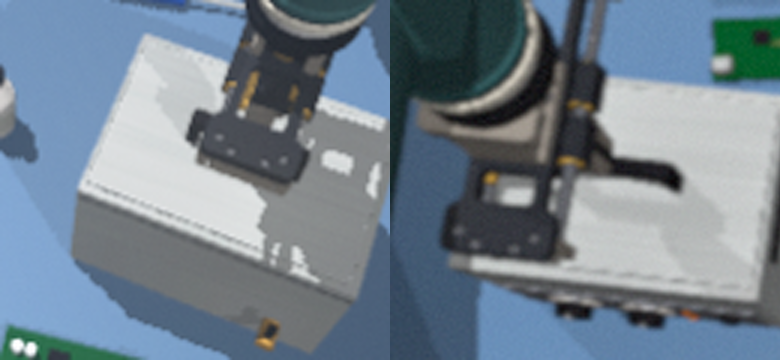

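The crops are ambiguous: the bar may really sit between the fingers. I'll get the finger gap from the wrist depth.

```bash
python3 - <<'E'
from h import *
from g import *
c=camera_params("wrist");p,d=snapshot("wrist");np.savez("wrist2.npz",p=p,d=d,**c);W=pts(d,c)
z=np.load("wrist1.npz");print("f",z["mtx"].round(1).tolist())
T=np.array([613.7,221.7,199]);a=1.453
def tool(P): r=P-T; return np.stack([np.cos(a)*r[...,0]+np.sin(a)*r[...,1],np.sin(a)*r[...,0]-np.cos(a)*r[...,1],-r[...,2]],-1)
t=tool(W)
for r in(200,225,240,255,270,285,310):
    print(r,[(u,*t[r,u].round(0).astype(int)) for u in range(206,306,6)])
c1=dict(z)
R=np.array(c["R"]);
for q in([0,0,17],[0,0,0],[0,0,-40]):
    X=T+np.array([np.cos(a)*q[0]+np.sin(a)*q[1],np.sin(a)*q[0]-np.cos(a)*q[1],-q[2]]);y=R@X+c["t"];print(q,(np.array(c["mtx"])@y)/y[2])
E
```

```text
f [[327.3, 0.0, 253.2], [0.0, 327.3, 189.7], [0.0, 0.0, 1.0]]
200 [(206, np.int64(8), np.int64(-33), np.int64(31)), (212, np.int64(8), np.int64(-28), np.int64(30)), (218, np.int64(8), np.int64(-24), np.int64(31)), (224, np.int64(8), np.int64(-20), np.int64(31)), (230, np.int64(8), np.int64(-16), np.int64(30)), (236, np.int64(8), np.int64(-12), np.int64(31)), (242, np.int64(20), np.int64(-6), np.int64(-6)), (248, np.int64(20), np.int64(-3), np.int64(-6)), (254, np.int64(20), np.int64(1), np.int64(-6)), (260, np.int64(21), np.int64(4), np.int64(-8)), (266, np.int64(8), np.int64(9), np.int64(30)), (272, np.int64(8), np.int64(14), np.int64(31)), (278, np.int64(8), np.int64(18), np.int64(31)), (284, np.int64(8), np.int64(22), np.int64(30)), (290, np.int64(8), np.int64(26), np.int64(30)), (296, np.int64(8), np.int64(31), np.int64(31)), (302, np.int64(7), np.int64(35), np.int64(32))]
225 [(206, np.int64(-11), np.int64(-34), np.int64(31)), (212, np.int64(-11), np.int64(-29), np.int64(30)), (218, np.int64(-11), np.int64(-25), np.int64(31)), (224, np.int64(-11), np.int64(-21), np.int64(31)), (
[... 4347 characters left out ...]
42, np.int64(6), np.int64(-4), np.int64(-87)), (248, np.int64(0), np.int64(-2), np.int64(-80)), (254, np.int64(-5), np.int64(1), np.int64(-73)), (260, np.int64(0), np.int64(3), np.int64(-80)), (266, np.int64(27), np.int64(4), np.int64(-115)), (272, np.int64(31), np.int64(5), np.int64(-120)), (278, np.int64(29), np.int64(7), np.int64(-118)), (284, np.int64(30), np.int64(8), np.int64(-119)), (290, np.int64(31), np.int64(9), np.int64(-120)), (296, np.int64(30), np.int64(11), np.int64(-120)), (302, np.int64(31), np.int64(12), np.int64(-120))]
[0, 0, 17] [252.51060189 217.62196665   1.        ]
[0, 0, 0] [252.46778684 227.8950391    1.        ]
[0, 0, -40] [252.33367532 260.07384962   1.        ]
```

```bash
python3 - <<'E'
from h import *
z=np.load("wrist1.npz");c=dict(z);c["k1"]=float(z["k1"]);W=pts(z["d"],c)
T=np.array([612.4,216.3,419]);a=1.452
r=W-T;t=np.stack([np.cos(a)*r[...,0]+np.sin(a)*r[...,1],np.sin(a)*r[...,0]-np.cos(a)*r[...,1],-r[...,2]],-1)
for col in(190,196,202,208,300,306,312,318):
    v=np.nonzero((t[:,col,2]<60)&(z["d"][:,col]>0))[0];print(col,v.min(),t[v.min(),col].round(1),t[v.min()+6,col].round(1))
E
```

```text
190 229 [  8.2 -34.5 -20.4] [  7.8 -33.2 -27.4]
196 227 [  8.  -31.7 -17.3] [  7.9 -30.4 -25. ]
202 226 [  8.7 -28.2 -17.3] [  8.4 -27.1 -24.8]
208 225 [  8.6 -25.1 -15.7] [  7.9 -24.2 -22.4]
300 225 [  8.2  27.  -14.9] [  8.6  25.8 -23.9]
306 227 [  7.5  30.3 -16.2] [  9.   28.5 -27.5]
312 227 [  8.3  33.4 -17.9] [  7.8  32.2 -24.8]
318 229 [  8.1  36.3 -20.2] [  8.2  34.8 -28.4]
```

The depth data explains the miss. The fingertips stand about 16 mm *behind* the reported TCP, not 17 mm ahead, so the tips closed at z≈215, above the bar top at 207. I'll reopen and go 33 mm lower, slowly and watching the force.

Request:
arm_command --increments '[0,0,0,0,0,0,0,0,0,0,0,0,0,0,0,0,0,0,0,0,0,0,0,0,0,0,0,0,0,0,0,0,0.006,0,0,0,0,0,0.012,0,0,0,0,0,0.016,0,0,0,0,0,0.02,0,0,0,0,0,0.02,0,0,0]' --gripper 0.05

```text
time: 5.05
ee_pos: [613.4, 221.5, 178.7]
ee_rot: [-3.14, 0.001, 1.453]
contact_force: [-1.3, -0.4, 0.1]
opening: 50.3
gripper_force: 0.0
```

Request:
arm_command --increments '[0,0,0.004,0,0,0,0,0,0.008,0,0,0,0,0,0.011,0,0,0,0,0,0.013,0,0,0,0,0,0.013,0,0,0]'

```text
time: 5.55
ee_pos: [613.7, 221.6, 166.2]
ee_rot: [-3.141, 0.0, 1.453]
contact_force: [-0.1, 0.9, 0.4]
opening: 49.9
gripper_force: 0.0
```

Request:
arm_command --increments '[0,0,0,0,0,0,0,0,0,0,0,0,0,0,0,0,0,0,0,0,0,0,0,0,0,0,0,0,0,0,0,0,0,0,0,0,0,0,0,0,0,0]' --gripper 0 --newtons 40

```text
time: 6.25
ee_pos: [613.8, 221.8, 166.7]
ee_rot: [3.142, -0.0, 1.453]
contact_force: [-0.0, -0.2, 0.8]
opening: 13.6
gripper_force: 40.0
```

Request:
arm_command --increments '[0,0,-0.003,0,0,0,0,0,-0.007,0,0,0,0,0,-0.012,0,0,0,0,0,-0.02,0,0,0,0,0,-0.03,0,0,0,0,0,-0.042,0,0,0,0,0,-0.055,0,0,0,0,0,-0.068,0,0,0,0,0,-0.08,0,0,0,0,0,-0.088,0,0,0,0,0,-0.09,0,0,0,0,0,-0.09,0,0,0]'

```text
time: 7.45
ee_pos: [613.8, 221.8, 256.8]
ee_rot: [3.141, -0.0, 1.453]
contact_force: [0.3, 0.1, -3.7]
opening: 13.4
gripper_force: 40.0
```

```bash
python3 - <<'E'
from h import *
from g import *
s=observe();print(s['ee_pos'],s['ee_rot'],s['moment'],s['joint_positions'].round(2))
p,d=snapshot("wrist");cv2.imwrite("pics/w3.png",p);p,d=snapshot("top");
c=camera_params("wrist");W=None
print(inc([613.6,221.6,256.4,1.453],[557.5,-195,256.4,1.586]))
E
```

```text
[613.83651306 221.75019738 256.81955864] [ 3.14135990e+00 -2.47623308e-04  1.45277371e+00] [-0.05748527  0.12667611 -0.07644269] [-0.69  0.43  0.41  1.55 -0.18  1.19 -0.37]
[-0.4203, -0.0068, -0.0, 0.0, 0.0, -0.133]
```

View pics/w3.png

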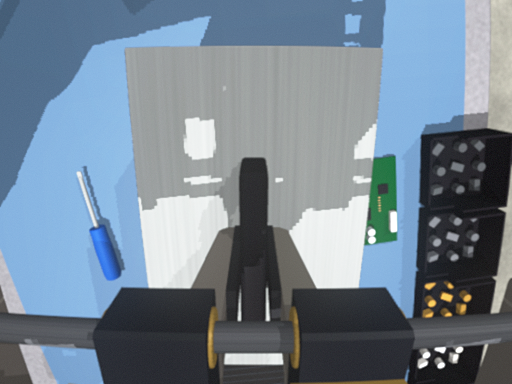

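The lid is lifted and level, with the bar at (254,160–290) between the fingers. Carrying it across to the mat.

Request:
arm_command --increments '[-0.008,0,0,0,0,0,-0.024,0,0,0,0,-0.01,-0.048,-0.001,0,0,0,-0.02,-0.078,-0.001,0,0,0,-0.03,-0.11,-0.002,0,0,0,-0.04,-0.145,-0.002,0,0,0,-0.05,-0.18,-0.003,0,0,0,-0.06,-0.215,-0.003,0,0,0,-0.07,-0.25,-0.004,0,0,0,-0.08,-0.285,-0.005,0,0,0,-0.09,-0.318,-0.005,0,0,0,-0.1,-0.348,-0.006,0,0,0,-0.11]'

```text
time: 8.75
ee_pos: [565.9, -125.6, 256.4]
ee_rot: [-3.141, 0.0, 1.562]
contact_force: [0.3, -0.3, -3.7]
opening: 13.6
gripper_force: 40.0
```

```bash
python3 - <<'E'
from h import *
from g import *
p=after([613.6,221.6,256.4,1.453],[-0.348,-0.006,0,0,0,-0.11]);print(p);print(inc(p,[557.5,-195,256.4,1.586]))
s=observe();print(s['joint_positions'].round(2))
E
```

```text
[np.float64(566.7431955858173), np.float64(-123.28322644061856), np.float64(256.4), np.float64(1.5630000000000002)]
[-0.0718, -0.0087, -0.0, 0.0, 0.0, -0.023]
[-0.25  0.31  0.52  1.74 -0.17  1.14  0.31]
```

Request:
arm_command --increments '[-0.024,-0.003,0,0,0,-0.01,-0.042,-0.005,0,0,0,-0.02,-0.056,-0.007,0.002,0,0,-0.023,-0.066,-0.008,0.01,0,0,-0.023,-0.07,-0.008,0.025,0,0,-0.023,-0.07,-0.008,0.045,0,0,-0.023,-0.07,-0.008,0.067,0,0,-0.023,-0.07,-0.008,0.09,0,0,-0.023,-0.07,-0.008,0.112,0,0,-0.023,-0.07,-0.008,0.134,0,0,-0.023,-0.07,-0.008,0.155,0,0,-0.023,-0.07,-0.008,0.17,0,0,-0.023]'

```text
time: 9.95
ee_pos: [557.1, -191.8, 83.8]
ee_rot: [-3.138, -0.001, 1.587]
contact_force: [-0.5, 0.4, -3.0]
opening: 13.6
gripper_force: 40.0
```

```bash
python3 - <<'E'
from h import *
p,d=snapshot("top");c=camera_params("top");cv2.imwrite("pics/t4.png",cv2.resize(p[140:300,240:420],(675,600)))
s=observe();print(s['ee_pos'],s['ee_rot'],s['joint_positions'].round(2))
W=pts(d,c);m=(W[...,2]>40)&(W[...,2]<120)&(W[...,1]<-60);print(len(W[m]))
E
```

```text
[ 555.91438339 -191.55485788   82.04948524] [-3.13557619e+00 -1.50559334e-03  1.58671018e+00] [-0.08  0.54  0.46  1.87 -0.32  0.82  0.57]
5321
```

View pics/t4.png

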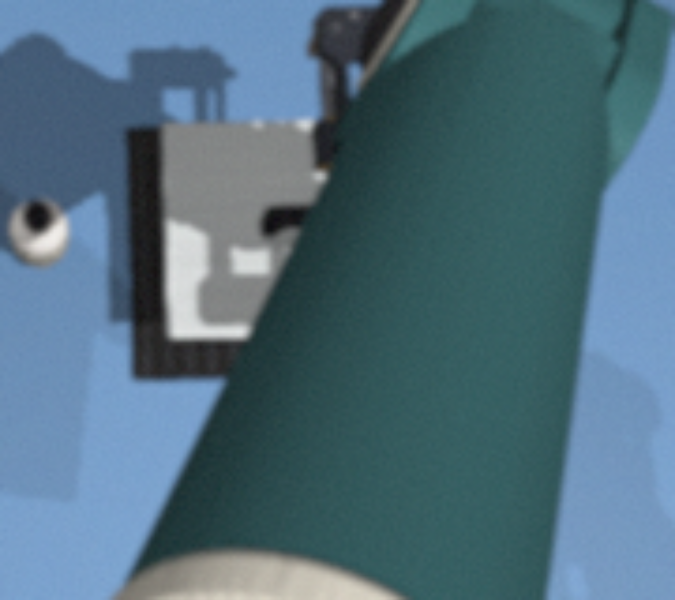

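The lid is over the mat (plate edge at x≈165, mat edge at x≈130 in the crop) and about 3 mm short in y. Lowering slowly.

Request:
arm_command --increments '[-0.002,0.001,0.006,0,0,0,-0.003,0.001,0.014,0,0,0,-0.003,0.001,0.022,0,0,0,-0.003,0.001,0.03,0,0,0,-0.003,0.001,0.038,0,0,0,-0.003,0.001,0.045,0,0,0,-0.003,0.001,0.051,0,0,0,-0.003,0.001,0.056,0,0,0,-0.003,0.001,0.06,0,0,0,-0.003,0.001,0.063,0,0,0,-0.003,0.001,0.063,0,0,0,-0.003,0.001,0.063,0,0,0]'

```text
time: 11.2
ee_pos: [559.5, -196.1, 23.7]
ee_rot: [3.141, 0.0, 1.586]
contact_force: [0.1, -0.6, -3.6]
opening: 13.4
gripper_force: 40.0
```

Request:
arm_command --increments '[0,0,0.002,0,0,0,0,0,0.004,0,0,0,0,0,0.006,0,0,0,0,0,0.007,0,0,0,0,0,0.008,0,0,0,0,0,0.009,0,0,0,0,0,0.009,0,0,0]'

```text
time: 11.9
ee_pos: [559.3, -196.1, 14.5]
ee_rot: [-3.141, -0.0, 1.586]
contact_force: [0.5, 0.4, -3.8]
opening: 13.8
gripper_force: 40.0
```

Request:
arm_command --increments '[0,0,0.0005,0,0,0,0,0,0.001,0,0,0,0,0,0.0015,0,0,0,0,0,0.0015,0,0,0]'

```text
time: 12.3
ee_pos: [559.5, -196.1, 13.7]
ee_rot: [3.141, -0.0, 1.586]
contact_force: [-1.4, 0.7, 4.4]
opening: 13.7
gripper_force: 40.0
```

Contact: the vertical force has changed sign. Releasing and rising.

Request:
arm_command --increments '[0,0,0,0,0,0,0,0,0,0,0,0,0,0,0,0,0,0,0,0,0,0,0,0,0,0,0,0,0,0]' --gripper 0.05

```text
time: 12.8
ee_pos: [559.4, -196.1, 13.0]
ee_rot: [3.141, 0.0, 1.586]
contact_force: [1.5, 0.4, 0.2]
opening: 49.4
gripper_force: 0.0
```

Request:
arm_command --increments '[0,0,-0.005,0,0,0,0,0,-0.015,0,0,0,0,0,-0.035,0,0,0,0,0,-0.065,0,0,0,0,0,-0.1,0,0,0,0,0,-0.145,0,0,0,0,0,-0.19,0,0,0,0,0,-0.235,0,0,0,0,0,-0.28,0,0,0,0,0,-0.32,0,0,0,0,0,-0.347,0,0,0,0,0,-0.347,0,0,0]'

```text
time: 14.0
ee_pos: [560.8, -197.2, 365.5]
ee_rot: [3.133, 0.002, 1.585]
contact_force: [-0.0, 0.1, 0.2]
opening: 49.9
gripper_force: 0.0
```

```bash
python3 -c "
from g import *;from h import *
print(inc([559.3,-195.8,360,1.586],[613,222,360,1.453]))
s=observe();print(s['ee_pos'],s['ee_rot'],s['joint_positions'].round(2))
c=camera_params('wrist');p,d=snapshot('wrist');np.savez('wrist3.npz',p=p,d=d,**c);W=pts(d,c)
m=((W[...,2]>12)&(W[...,2]<20)&(d>0)&(W[...,0]>450)&(W[...,0]<660)&(W[...,1]<-50)).astype(np.uint8)
k,L,st,_=cv2.connectedComponentsWithStats(m);i=1+st[1:,4].argmax();v,u=np.nonzero(L==i)
print('lid',cv2.minAreaRect(onplane(np.c_[u,v],c,16)[:,:2].astype(np.float32)), np.linalg.lstsq(np.c_[W[v,u,:2]-[557,-195],np.ones(len(u))],W[v,u,2],rcond=None)[0])
"
```

```text
[0.4169, 0.06, -0.0, 0.0, 0.0, 0.133]
[ 560.79094305 -197.23532133  365.52267329] [3.13280891e+00 1.62040190e-03 1.58518011e+00] [-0.17  0.26  0.57  1.56 -0.14  1.35  0.43]
lid ((560.0091552734375, -197.38037109375), (140.0731658935547, 210.92080688476562), 1.073627233505249) [1.83890308e-04 9.37841585e-04 1.52243899e+01]
```

The lid sits flat and within about 3 mm of the mat's centre. Moving back over the tank.

Request:
arm_command --increments '[0.02,0.003,0,0,0,0,0.055,0.008,0,0,0,0.01,0.095,0.014,0,0,0,0.02,0.135,0.02,0,0,0,0.03,0.175,0.025,0,0,0,0.045,0.215,0.031,0,0,0,0.06,0.255,0.037,0,0,0,0.075,0.295,0.042,0,0,0,0.335,0.335,0.048,0,0,0,0.105,0.37,0.053,0,0,0,0.12,0.395,0.057,0,0,0,0.133,0.408,0.059,0,0,0,0.133]'

```text
time: 15.25
ee_pos: [611.1, 215.6, 358.1]
ee_rot: [-3.139, 0.001, 1.456]
contact_force: [-0.2, 0.1, -0.3]
opening: 50.3
gripper_force: 0.0
```

Request:
arm_command --increments '[0.009,0,0,0,0,0,0.009,0,0,0,0,0,0.009,0,0,0,0,0]'

```text
time: 15.55
ee_pos: [613.5, 219.9, 360.1]
ee_rot: [3.142, 0.001, 1.451]
contact_force: [-0.2, -0.3, -1.1]
opening: 50.0
gripper_force: 0.0
```

```bash
python3 - <<'E'
from h import *
s=observe();print(s['ee_pos'],s['ee_rot'],s['joint_positions'].round(2))
c=camera_params('wrist');p,d=snapshot('wrist');np.savez('wrist4.npz',p=p,d=d,**c);cv2.imwrite("pics/w4.png",p)
E
```

```text
[613.49298267 219.93435535 360.0698705 ] [3.14151375e+00 8.25986853e-04 1.45079951e+00] [-0.67  0.37  0.39  1.41 -0.14  1.39 -0.4 ]
```

View pics/w4.png

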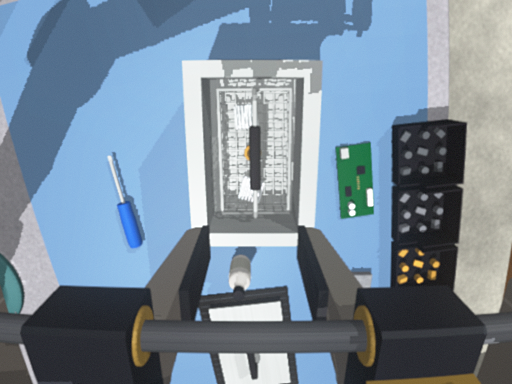

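The wrist view shows the basket in the tank, with its black handle bar at columns 250–260, rows 126–189, and the lid on the mat at the bottom.

```bash
python3 - <<'E'
from h import *
z=np.load("wrist4.npz");c=dict(z);c["k1"]=float(z["k1"]);p=z["p"]
def bar(z0):
    m=np.zeros(p.shape[:2],np.uint8);m[100:215,225:285]=(p[100:215,225:285].max(2)<70)
    k,L,st,_=cv2.connectedComponentsWithStats(m);i=1+st[1:,4].argmax();v,u=np.nonzero(L==i);print(st[i])
    W=pts(z["d"],c);print("z",np.median(W[v,u,2]))
    P=onplane(np.c_[u,v],c,z0);print(cv2.minAreaRect(P[:,:2].astype(np.float32)))
    ys=np.unique(v)[4:-4];mid=np.array([[np.median(u[v==y]),y] for y in ys])
    Q=onplane(mid,c,z0);f=np.polyfit(Q[:,1],Q[:,0],1);print("slope",f[0],"x at 222",np.polyval(f,222))
bar(157)
# cleaner rim
W=pts(z["d"],c);m=((W[...,2]>158)&(W[...,2]<172)&(W[...,0]>480)&(W[...,0]<760)&(W[...,1]>80)).astype(np.uint8)
m[222:]*= 1
v,u=np.nonzero(m);P=onplane(np.c_[u,v],c,165);print("rim",cv2.minAreaRect(P[:,:2].astype(np.float32)))
E
```

```text
[250 127  10  29  65]
z 155.79579316731554
((618.2137451171875, 242.64537048339844), (33.59613037109375, 10.673422813415527), 83.43521118164062)
slope -0.033500095790261884 x at 222 622.692971800837
rim ((612.9295043945312, 222.56570434570312), (224.542236328125, 156.37974548339844), 83.14888763427734)
```

```bash
python3 - <<'E'
from h import *
z=np.load("wrist4.npz");c=dict(z);c["k1"]=float(z["k1"]);p=z["p"];W=pts(z["d"],c)
for m in((W[...,2]>148)&(W[...,2]<163), (p.max(2)<95)):
    m=m.astype(np.uint8);m[:110]=0;m[200:]=0;m[:,:235]=0;m[:,275:]=0
    k,L,st,_=cv2.connectedComponentsWithStats(m);i=1+st[1:,4].argmax();v,u=np.nonzero(L==i);print(st[i],np.median(W[v,u,2]))
    print(cv2.minAreaRect(onplane(np.c_[u,v],c,157)[:,:2].astype(np.float32)))
E
```

```text
[249 110  12  90 861] 155.65176935371656
((616.072998046875, 224.61749267578125), (109.3031234741211, 13.234099388122559), 83.49293518066406)
[249 126  12  64 633] 156.0053578233228
((615.7369995117188, 221.93316650390625), (77.65325164794922, 13.287861824035645), 83.4915542602539)
```

Request:
arm_command --increments '[0.002,0.002,0.03,0,0,0,0.002,0.002,0.065,0,0,-0.004,0.002,0.002,0.1,0,0,-0.004,0.002,0.002,0.13,0,0,-0.004,0.002,0.002,0.155,0,0,-0.004,0.002,0.002,0.175,0,0,-0.004,0.002,0.002,0.19,0,0,-0.004,0.002,0.002,0.2,0,0,-0.004,0.002,0.002,0.206,0,0,-0.004,0.002,0.002,0.21,0,0,-0.004,0.002,0.002,0.21,0,0,-0.004]'

```text
time: 16.7
ee_pos: [615.7, 223.4, 150.3]
ee_rot: [3.141, -0.0, 1.457]
contact_force: [-0.5, -0.2, 0.3]
opening: 49.9
gripper_force: 0.0
```

Request:
arm_command --increments '[0,0,0.006,0,0,0,0,0,0.012,0,0,0,0,0,0.018,0,0,0,0,0,0.024,0,0,0,0,0,0.028,0,0,0,0,0,0.032,0,0,0,0,0,0.032,0,0,0]'

```text
time: 17.4
ee_pos: [615.2, 223.3, 117.4]
ee_rot: [-3.141, 0.001, 1.457]
contact_force: [-0.4, -0.4, 0.3]
opening: 50.4
gripper_force: 0.0
```

Request:
arm_command --increments '[0,0,0,0,0,0,0,0,0,0,0,0,0,0,0,0,0,0,0,0,0,0,0,0,0,0,0,0,0,0,0,0,0,0,0,0,0,0,0,0,0,0]' --gripper 0 --newtons 45

```text
time: 18.1
ee_pos: [615.6, 223.5, 118.3]
ee_rot: [3.141, -0.0, 1.457]
contact_force: [-0.3, -0.8, 1.6]
opening: 13.5
gripper_force: 45.0
```

Request:
arm_command --increments '[0,0,-0.002,0,0,0,0,0,-0.005,0,0,0,0,0,-0.009,0,0,0,0,0,-0.014,0,0,0,0,0,-0.019,0,0,0,0,0,-0.024,0,0,0,0,0,-0.029,0,0,0,0,0,-0.034,0,0,0,0,0,-0.039,0,0,0,0,0,-0.043,0,0,0,0,0,-0.045,0,0,0,0,0,-0.045,0,0,0]'

```text
time: 19.3
ee_pos: [615.7, 223.5, 163.4]
ee_rot: [3.141, -0.0, 1.457]
contact_force: [1.3, 0.1, -3.7]
opening: 13.4
gripper_force: 45.0
```

Request:
arm_command --increments '[0,0,-0.002,0,0,0,0,0,-0.006,0,0,0,0,0,-0.012,0,0,0,0,0,-0.019,0,0,0,0,0,-0.027,0,0,0,0,0,-0.035,0,0,0,0,0,-0.043,0,0,0,0,0,-0.05,0,0,0,0,0,-0.055,0,0,0,0,0,-0.058,0,0,0,0,0,-0.06,0,0,0,0,0,-0.06,0,0,0]'

```text
time: 20.5
ee_pos: [615.6, 223.5, 223.2]
ee_rot: [3.141, -0.0, 1.457]
contact_force: [-0.2, -0.2, -3.0]
opening: 13.9
gripper_force: 45.0
```

Request:
arm_command --increments '[0,0,0,0,0,0,0,0,0,0,0,0,0,0,0,0,0,0,0,0,0,0,0,0,0,0,0,0,0,0]'

```text
time: 21.0
ee_pos: [615.5, 223.5, 223.0]
ee_rot: [-3.142, 0.0, 1.457]
contact_force: [0.9, -0.9, -3.7]
opening: 13.3
gripper_force: 45.0
```

```bash
python3 - <<'E'
from h import *
s=observe();print(s['ee_pos'],s['ee_rot'],s['contact_force'],s['moment'],s['opening'],s['gripper_force'])
a=snapshot('wrist')[0];b=snapshot('scene')[0]
cv2.imwrite("pics/f5.png",np.hstack([cv2.resize(a[60:360,130:390],(400,460)),cv2.resize(b[150:310,90:390],(400,460))[:, :]]))
c=camera_params('wrist');p,d=snapshot('wrist');W=pts(d,c)
# basket rim points height above z 215..245
m=(W[...,2]>222)&(W[...,2]<238)&(abs(W[...,0]-615)<65)&(W[...,1]>215)&(W[...,1]<320)
P=W[m];print(len(P),P.min(0),P.max(0));print(np.linalg.lstsq(np.c_[P[:,:2]-P[:,:2].mean(0),np.ones(len(P))],P[:,2],rcond=None)[0])
E
```

```text
[615.51777402 223.4654198  223.02154847] [-3.14152943e+00  5.47178355e-05  1.45677430e+00] [ 0.87394381 -0.865815   -3.70421643] [-0.08053286  0.07084655  0.00450217] 13.325217442919204 44.99729096889496
3625 [567.19493221 215.03924225 225.69019525] [671.727135   309.60118301 231.01169799]
[4.84245733e-04 1.63211868e-03 2.28761129e+02]
```

View pics/f5.png

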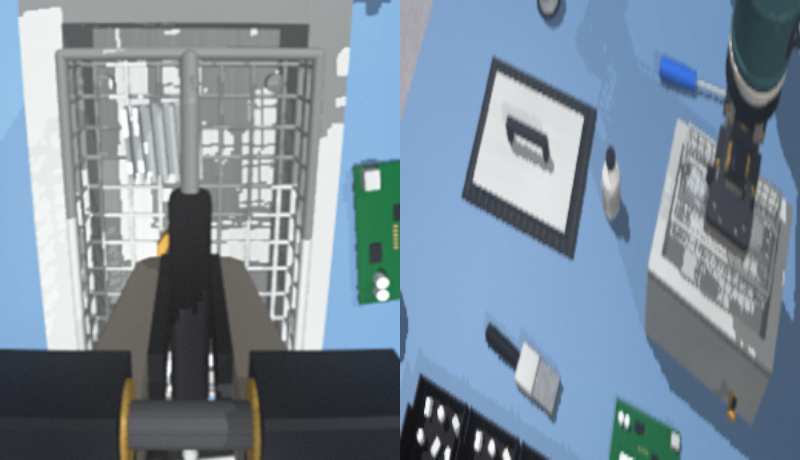

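The final view shows the basket held level with a heat sink and the brass nozzle in it, its underside about 24 mm above the rim. The lid lies centred on the mat, handle up. Handing in.

```bash
python3 -c "
from plant import job
print(job.job_done())"
```

```text
the job is handed in; nothing more can be done
None
```

The job is handed in: the lid lies flat, handle up, within about 3 mm of the mat's centre, and the basket is held level and still about 24 mm above the tank rim, though one heat sink was out of view in my last picture; the first lid grasp closed empty above the handle (fingertips sat 33 mm higher than stated) and I corrected for that.

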